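Sort the dried lids into the turntable caddy

TASK

Put the three bamboo lids from the leaning drying rack away in the turntable caddy, in this order: first the smallest into the pocket with one stud, then the middle-sized into the pocket with two studs, and last the largest into the pocket with three studs. Slide each lid up out of its slot, stand it upright in its pocket the same way up as it stood in the rack, and lower it gently until it rests on the pocket floor before letting go: the floors are set at different heights, so feel for them and neither drop a lid nor force it down. Leave the bottle, cup and spork where they are.

Things in the scene. Friction and masses are not known exactly. Their poses are not given: they have to be found in the camera images.
- small_lid_mid (a point): centre of the small lid: flat bamboo lid 70 mm wide, 140 mm tall, 10 mm thick, about 63 g (told apart by width alone), standing in any one slot of the drying rack, leaning 30 degrees. Axes: x through its thickness (both faces serve alike), y along its width, z along its height, from the edge in the slot up to the free top edge, 70 mm from here
- medium_lid_mid (a point): centre of the medium lid: flat bamboo lid 95 mm wide, 140 mm tall, 10 mm thick, about 86 g (told apart by width alone), standing in any one slot of the drying rack, leaning 30 degrees. Axes: x through its thickness (both faces serve alike), y along its width, z along its height, from the edge in the slot up to the free top edge, 70 mm from here
- large_lid_mid (a point): centre of the large lid: flat bamboo lid 120 mm wide, 140 mm tall, 10 mm thick, about 108 g (told apart by width alone), standing in any one slot of the drying rack, leaning 30 degrees. Axes: x through its thickness (both faces serve alike), y along its width, z along its height, from the edge in the slot up to the free top edge, 70 mm from here
- pocket1_mouth (a point): centre of the mouth, 107 mm above the counter, of the upright slot-shaped pocket 1 on the turntable, marked by 1 steel stud (14 mm) on the rim just outside it. Axes: x away from the turntable's middle (across the narrow side), y along its length, z up. Floor height unknown, 40 to 70 mm below the mouth, different in each: find it by touch; it is cushioned and gives up to 6 mm under 18 N
- pocket2_mouth (a point): centre of the mouth, 107 mm above the counter, of the upright slot-shaped pocket 2 on the turntable, marked by 2 steel studs (14 mm) on the rim just outside it. Axes: x away from the turntable's middle (across the narrow side), y along its length, z up. Floor height unknown, 40 to 70 mm below the mouth, different in each: find it by touch; it is cushioned and gives up to 6 mm under 18 N
- pocket3_mouth (a point): centre of the mouth, 107 mm above the counter, of the upright slot-shaped pocket 3 on the turntable, marked by 3 steel studs (14 mm) on the rim just outside it. Axes: x away from the turntable's middle (across the narrow side), y along its length, z up. Floor height unknown, 40 to 70 mm below the mouth, different in each: find it by touch; it is cushioned and gives up to 6 mm under 18 N
- drying_rack: steel drying rack fixed to the counter, base 270 by 150 mm. Three parallel slots 130 mm long, 14 mm wide, 45 mm deep, 90 mm apart along x, leaning 30 degrees from vertical: the lids' top edges lean towards -x of the rack (the robot's side). Slot floors 18 mm above the counter at x = -40, 50 and 140 mm. Origin on the counter, z up
- turntable (a joint): angle (rad), counter-clockwise from above, of the black plastic turntable, a disc 270 mm across with three pockets evenly round it, pocket centres 70 mm from its axis; a small knob in the middle, its top 102 mm above the counter. It turns under a light push (about 4 N at a pocket), stays where left, and need not be turned
- caddy_foot: fixed round foot of the turntable, 200 mm across; origin on the counter on the turntable's axis. All three black pockets are alike: 18 mm by 136 mm inside, walls 4 mm, open on top, with flared lips along both long sides that rise 11 mm above the mouth and lead a lid in (about 29 mm apart at their top)
- bottle: red aluminium bottle, 68 mm across, 197 mm tall; origin under its centre; bystander
- cup: blue silicone cup, 80 mm across, 65 mm tall; origin under its centre; bystander
- spork: bamboo spork lying flat, about 175 mm long, 5 mm thick; bystander
Things that resemble listed ones, but are neither listed nor needed, are in the scene too. What is shaped like the part that bears medium_lid_mid but yellow is not meant.

How it is judged:
On the way, in this order (a step that is already met when the one before it is completed fails the run):
1. the smallest lid stands released in the pocket with 1 stud (x of small_lid_mid in the frame of pocket1_mouth between -0.008 and 0.008 m and y of small_lid_mid in the frame of pocket1_mouth between -0.04 and 0.04 m and z of small_lid_mid in the frame of pocket1_mouth between -0.012 and 0.035 m and angle between small_lid_mid's own z axis and vertical below 0.25 rad and linear speed of small_lid below 0.02 m/s and contact force between the fingers and small_lid below 0.1 N), for 0.2 s.
2. the middle-sized lid stands released in the pocket with 2 studs (x of medium_lid_mid in the frame of pocket2_mouth between -0.008 and 0.008 m and y of medium_lid_mid in the frame of pocket2_mouth between -0.04 and 0.04 m and z of medium_lid_mid in the frame of pocket2_mouth between -0.012 and 0.035 m and angle between medium_lid_mid's own z axis and vertical below 0.25 rad and linear speed of medium_lid below 0.02 m/s and contact force between the fingers and medium_lid below 0.1 N), for 0.2 s.
3. the largest lid stands released in the pocket with 3 studs (x of large_lid_mid in the frame of pocket3_mouth between -0.008 and 0.008 m and y of large_lid_mid in the frame of pocket3_mouth between -0.04 and 0.04 m and z of large_lid_mid in the frame of pocket3_mouth between -0.012 and 0.035 m and angle between large_lid_mid's own z axis and vertical below 0.25 rad and linear speed of large_lid below 0.02 m/s and contact force between the fingers and large_lid below 0.1 N), for 0.2 s.
At the end, for the whole second after the job is handed in: Smallest lid in pocket 1, middle-sized in pocket 2, largest in pocket 3, each upright within 0.25 rad, its centre within 8 mm of the pocket's mid-plane, within 40 mm of its middle along its length, and 12 mm below to 35 mm above the mouth (down in the pocket), released and at rest (all of step 1 and all of step 2 and all of step 3); the robot touches nothing.
It fails at once if a lid is dropped (moves faster than 0.25 m/s with no finger holding it) ((linear speed of small_lid above 0.25 m/s and contact force between the fingers and small_lid below 0.05 N) or (linear speed of medium_lid above 0.25 m/s and contact force between the fingers and medium_lid below 0.05 N) or (linear speed of large_lid above 0.25 m/s and contact force between the fingers and large_lid below 0.05 N)).
It fails at once if a lid is forced (pressed against the caddy with more than 30 N) (contact force between any of small_lid, medium_lid, large_lid and caddy_foot above 30 N).
It fails at once if a bystander is moved more than 20 mm (distance of any of bottle, cup, spork from where it was at the start of the episode above 0.02 m).
It also fails if it takes over 72 s, if anything falls off the work surface, if the arm or the gripper's body presses on something with over 40 N, if the wrist force passes 120 N, or if a joint passes its speed limit or range.

ROBOT

A 6-joint arm with a two-finger parallel gripper is mounted at the origin on the work surface. World frame = base frame: x ahead of the robot, y to its left, z up, the work surface at z = 0. Lengths are in m, angles in rad, forces in N, time in s.
With the tool pointing down it reaches from about 0.225 to 0.875 m from the base axis. Payload 3.4 kg.
Tool frame: the origin (TCP) lies on the centre line of the jaws, within the pads' length; the fingertips stand 17 mm ahead of it and the grasp point (between the pads) lies 2 mm behind it (nose_length is the distance from the TCP to the fingertips, in m); z points along the fingers, y is the line along which they close (so a half turn about z gives the same grasp; the last joint's range is limited). The gripper opens to 85 mm and grips with 20 to 120 N. Pads are 22 mm wide; open, the fingers measure 114 mm over their backs; the gripper's body (76 mm by 85 mm) begins 54 mm behind the grasp point. The pads swing forward as they close: fully open they stand 13 mm farther back than shut.
Start: joints at [1.014, 0.276, 1.505, -0, 1.361, -0.121], TCP at [0.243, 0.521, 0.248] pointing down, gripper open.
Joint ranges: [-2.89, 2.89], [-0.75, 2.08], [0.22, 2.7], [-1.18, 4.32], [0.11, 2.71], [-2.7, 2.7]. Speed limits (rad/s): [2.57, 2.57, 3.14, 3.14, 3.14, 3.14].

INTERFACE

Orientations are given as a unit quaternion [w, x, y, z].
In Python, from rig import get_state, get_image, sign_off, find_in, place_of, nose_length gives the robot as it stands.
- The arm moves only by the tool apply_moves, never from a script. Its argument "deltas" is one flat list of numbers, 5 for each row, row after row: the finger opening in mm, from 0 to 85.4, then the shift along the tool's x, y, z in mm, then the turn about the tool's z in degrees. A call has 1 to 12 rows; each row is the pose to reach, as a shift and turn from the pose commanded when the call began, along the tool's axes at that moment; what a row does not reach only later rows make up. A row lasts 1/12 s, in which the tool goes at most 41.7 mm and 7.16 degrees, less where a joint would pass 70% of its speed; a pose out of reach is approached as far as the arm can. A call with a gripper value outside its range is refused whole. The fingers move at their own pace and stop on an object; "squeeze" is the grip in N (left out, the last holds). Time passes only in rows, so rows that repeat a pose let the fingers close. It gives the time, the measured TCP pose, the force, the opening and the grip force at its end, in the units of the state.
- get_state(): the state, without advancing time (a new reading comes with each control period).
- get_image(name): name is "scene" or "top" or "wrist"; returns a dict with "frame" (420x560x3 uint8, red, green, blue), "K" (3x3 intrinsics, pixels), "position" and "orientation" of the camera in the world. Camera axes: x right, y down, z forward; pixel columns grow to the right and rows downward; lengths in m; the calibration is good to about 2 mm. A picture is of the moment at which its call begins. There is no depth.
- sign_off(): hands the job in; it is judged then, once.
Trained networks look in a picture, given as the dict that the camera call returned (one of the last four; its "shot" number tells which), for a name from the list of things; names that differ only in an ending like _2 or _b are one class to them, and where a whole thing is asked for, a point or a joint stands for the part that bears it (a point fixed in the world has none). Each returns a list of dicts, best first, with "score" (0 to 1); they miss things now and then, are a little off and sometimes report something else, mostly with a low value. They report only what shows in the picture. A call takes as long as a camera call. They do not tell look-alikes from the thing itself.
- find_in(query, picture): "point" ([column, row] in pixels, amid what is visible of it).
- place_of(query, picture): "point" ([column, row] in pixels: a listed point, or the origin of a listed thing).
The state is a dict: "clock": time; "qpos": joint angles; "qd": joint speeds; "effort": joint torques, N m; "position": TCP position; "ee_rot": TCP orientation; "contact_force": force on the tool from outside, world axes, zero at the start; "moment": the same for the moment, N m; "width": finger opening in m; "gripper_force": force on a finger pad.
Only numpy, scipy, OpenCV 4.12 (cv2) and the standard library are available. Lean on these libraries where they do the work, as an engineer would, in place of code of your own. Each camera call takes 0.05 s, during which the arm holds its last target. There are 200 camera calls.

## Working session

There is one attempt and no reset: what is moved stays moved. The work goes in short steps, Python scripts to look and compute and a tool call to move; the robot and the scene stay as the last step left them, time stands still between calls to the robot, and variables do not carry over. Pictures are saved under pics/ and viewed, at most 13 in all, crops included, and the job is handed in when it is done.

Besides the shell and the picture viewer there is one more tool, called in YAML: its name, and indented under it one key for each argument. apply_moves: Moves the arm, as the interface text tells. Its arguments: {"type":"object","properties":{"deltas":{"type":"array"},"squeeze":{"type":"number"}},"required":["deltas"]}

```bash
ls; mkdir -p pics; python3 - <<'E'
from rig import *
import cv2
print(get_state(), nose_length)
for n in ("scene","top"):
    p=get_image(n); cv2.imwrite(f"pics/{n}0.png",cv2.resize(p["frame"][:,:,::-1],None,fx=1.42,fy=1.42,interpolation=cv2.INTER_CUBIC))
    print(n,p["K"],p["position"],p["orientation"])
    for q in ["small_lid_mid","medium_lid_mid","large_lid_mid","pocket1_mouth","pocket2_mouth","pocket3_mouth","drying_rack","caddy_foot","bottle","cup","spork"]:
        print(q,[(d["point"],round(d["score"],2)) for d in place_of(q,p)])
E
```

```text
pics
{'clock': 0.0, 'qpos': array([ 1.01399280e+00,  2.76606439e-01,  1.50611914e+00, -2.65902600e-05,
        1.36073966e+00, -1.20985115e-01]), 'qd': array([-0.00105938,  0.00027696,  0.00114844, -0.00120844,  0.00232905,
       -0.00171567]), 'effort': array([ 6.14186301e-04, -4.16783524e+01, -2.45806360e+01, -8.78783817e-05,
        1.12146424e-02,  2.26467267e-05]), 'position': array([0.24247453, 0.52081794, 0.24743876]), 'ee_rot': array([-2.99004519e-04,  2.16185935e-01,  9.76351763e-01, -8.87360957e-04]), 'contact_force': array([0.95150101, 0.69196976, 0.3537988 ]), 'moment': array([-0.01225654, -0.00699801, -0.01890691]), 'gripper_force': 0.0, 'width': 0.08527198709552918} 0.017
scene [[465.18022027   0.         281.57460964]
 [  0.         465.18022027 208.68473877]
 [  0.           0.           1.        ]] [1.47338992 0.41654817 0.95200518] [-0.2330701   0.47267432  0.76666393 -0.36672025]
small_lid_mid [([376.2, 259.5], 0.58), ([224.5, 182.5], 0.31)]
medium_lid_mid [([378.8, 234.2], 0.77), ([411.9, 222.9], 0.67), ([467.8, 284.1], 0.56)]
large_lid_mid [([368.9, 283.7], 0.6
[... 345 characters left out ...]
06107005]
 [  0.         422.39776035 209.46826114]
 [  0.           0.           1.        ]] [ 0.29782133 -0.01981668  1.23503483] [ 0.06805963 -0.67684964  0.72911664 -0.07504244]
small_lid_mid [([419.2, 205.8], 0.7), ([165.3, 206.2], 0.64)]
medium_lid_mid [([157.8, 315.1], 0.93), ([89.5, 254.8], 0.85), ([174.0, 237.5], 0.74)]
large_lid_mid [([155.7, 175.2], 0.81)]
pocket1_mouth [([354.7, 223.5], 0.68)]
pocket2_mouth [([336.1, 178.1], 0.86)]
pocket3_mouth [([308.4, 214.3], 0.76)]
drying_rack [([172.5, 216.2], 0.93), ([166.8, 205.4], 0.47)]
caddy_foot [([327.4, 214.7], 0.91), ([171.9, 215.3], 0.44)]
bottle [([420.6, 208.0], 0.72)]
cup [([252.8, 265.6], 0.57)]
spork [([257.9, 166.5], 0.76)]
```

View pics/scene0.png

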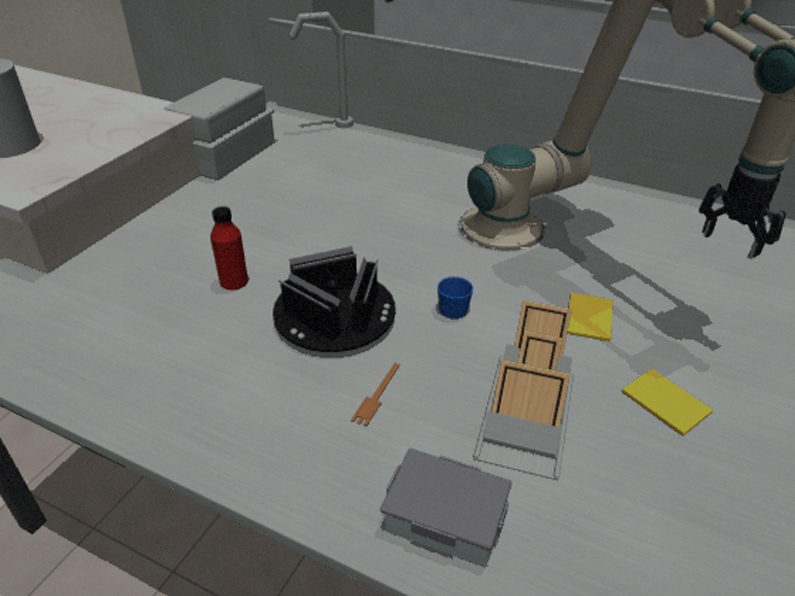

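View pics/top0.png

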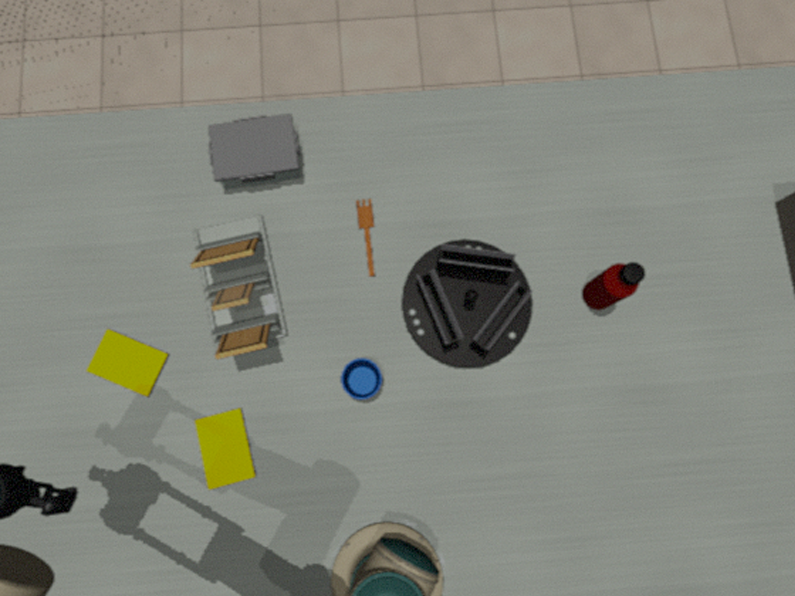

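```bash
cat > h.py <<'E'
import numpy as np
from rig import *
from scipy.optimize import least_squares
from scipy.spatial.transform import Rotation as R
def rot(q): return R.from_quat([q[1],q[2],q[3],q[0]])
def proj(p,X):
    c=rot(p["orientation"]).inv().apply(np.atleast_2d(X)-p["position"]); u=c@p["K"].T; return u[:,:2]/u[:,2:]
def ray(p,px,z):
    d=rot(p["orientation"]).apply(np.linalg.inv(p["K"])@[*px,1]); return p["position"]+d*(z-p["position"][2])/d[2]
def totool(goal):
    "goal world TCP minus current, in tool axes, mm"
    s=get_state(); return rot(s["ee_rot"]).inv().apply(np.array(goal)-s["position"])*1000
E
cat > loc.py <<'E'
from h import *
S=get_image("scene");T=get_image("top")
c,s=np.cos(np.pi/6),np.sin(np.pi/6)
lid=lambda sx,y:[sx-.07*s,y,.018+.07*c+.003]
names=["medium_lid_mid","small_lid_mid","large_lid_mid"]
obsT={"medium_lid_mid":(174,237.5),"small_lid_mid":(165.3,206.2),"large_lid_mid":(155.7,175.2),"drying_rack":(172.5,216.2)}
obsS={"medium_lid_mid":(378.8,234.2),"small_lid_mid":(376.2,259.5),"large_lid_mid":(368.9,283.7),"drying_rack":(379.9,259.6)}
def pts(v):
    L=np.array([lid(-.04,v[3]),lid(.05,v[4]),lid(.14,v[5]),[0,0,0]])
    return R.from_euler("z",v[2]).apply(L)+[v[0],v[1],0]
def res(v):
    P=pts(v); k=names+["drying_rack"]
    return np.r_[(proj(T,P)-[obsT[n] for n in k]).ravel(),.7*(proj(S,P)-[obsS[n] for n in k]).ravel(),v[3:]*300]
r=least_squares(res,[.3,.3,0,0,0,0],loss="soft_l1")
print(r.x,np.round(r.fun,1)); print(pts(r.x).round(4))
oT=[(354.7,223.5),(336.1,178.1),(308.4,214.3),(327.4,214.7)]; oS=[(224.9,180.2),(218.2,205.8),(257.7,196.6),(236.5,222.3)]
def pk(v,sg):
    a=v[2]+sg*np.arange(3)*2*np.pi/3
    return np.r_[np.c_[v[0]+.07*np.cos(a),v[1]+.07*np.sin(a),0*a+.107],[[v[0],v[1],0]]]
for sg in(1,-1):
    f=lambda v:np.r_[(proj(T,pk(v,sg))-oT).ravel(),.7*(proj(S,pk(v,sg))-oS).ravel()]
    g=min((least_squares(f,[.3,-.2,a]) for a in(0,2,4)),key=lambda g:g.cost)
    print(sg,g.cost,g.x,np.round(g.fun,1)); print(pk(g.x,sg).round(4))
for b,z in(("bottle",0),("cup",0),("spork",0)):
    print(b,ray(T,place_of(b,T)[0]["point"],0))
E
python3 loc.py
```

```text
[ 0.55091472  0.25441011  0.22777884 -0.00125592 -0.000817   -0.00072203] [-0.7 -0.8 -0.3 -0.   1.4  1.3  0.3  0.5 -0.2  1.8 -0.  -0.5  3.2 -0.2
 -4.9 11.6 -0.4 -0.2 -0.2]
[[0.4781 0.2363 0.0816]
 [0.5657 0.257  0.0816]
 [0.6534 0.2774 0.0816]
 [0.5509 0.2544 0.    ]]
1 14.600764258672768 [ 0.526265   -0.20613916  3.96552174] [-1.2 -1.7 -0.2  3.5  0.8  1.   0.3 -1.1  1.5  1.8 -1.   0.4 -1.2  0.9
 -0.9  0.1]
[[ 0.4787 -0.2575  0.107 ]
 [ 0.5945 -0.2216  0.107 ]
 [ 0.5056 -0.1393  0.107 ]
 [ 0.5263 -0.2061  0.    ]]
-1 2490.8900290752863 [ 0.52683826 -0.20615944  0.05768676] [-25.9 -42.2  20.8  37.4   4.5   6.9   0.3  -1.3  -2.   19.9   2.1 -14.8
  -0.9  -1.8  -1.    0.2]
[[ 0.5967 -0.2021  0.107 ]
 [ 0.4954 -0.2687  0.107 ]
 [ 0.4884 -0.1477  0.107 ]
 [ 0.5268 -0.2062  0.    ]]
bottle [ 0.51905237 -0.47979495  0.        ]
cup [0.38935824 0.02540454 0.        ]Traceback (most recent call last):
  File "loc.py", line 25, in <module>
    print(b,ray(T,place_of(b,T)[0]["point"],0))
                  ~~~~~~~~~~~~~^^^
IndexError: list index out of range
```

apply_moves:
  deltas: [45,-376,-125,-13,52,45,-376,-125,-13,52,45,-376,-125,-13,52,45,-376,-125,-13,52,45,-376,-125,-13,52,45,-376,-125,-13,52,45,-376,-125,-13,52,45,-376,-125,-13,52,45,-376,-125,-13,52,45,-376,-125,-13,52,45,-376,-125,-13,52,45,-376,-125,-13,52]
  squeeze: 30

```text
clock: 2.45
position: [0.5315, 0.2483, 0.261]
ee_rot: [-0.0, 0.623, 0.782, -0.0]
contact_force: [0.1, 0.3, 0.2]
width: 0.0447
gripper_force: 0.0
```

```bash
cat > w.py <<'E'
from h import *
import cv2,sys
W=get_image("wrist"); cv2.imwrite(f"pics/{sys.argv[1]}.png",cv2.resize(W["frame"][:,:,::-1],None,fx=1.42,fy=1.42))
s=get_state(); print(s["clock"],s["position"],s["ee_rot"],s["width"]); print(W["position"],W["orientation"],W["K"][0])
for q in sys.argv[2:]: print(q,[(d["point"],d["score"]) for d in place_of(q,W)])
E
python3 w.py w1 small_lid_mid medium_lid_mid large_lid_mid drying_rack
```

```text
2.5 [0.53058864 0.24916469 0.26101983] [-6.55653281e-04  6.22724117e-01  7.82441190e-01 -1.65743300e-04] 0.04478071876908758
[0.51611356 0.31968151 0.38558606] [0.14377339 0.98320551 0.11128755 0.01584954] [324.5868251    0.         277.37599606]
small_lid_mid [([315.0, 183.4], 0.74)]
medium_lid_mid [([57.1, 76.9], 0.89), ([220.9, 182.4], 0.76), ([134.9, 310.0], 0.46)]
large_lid_mid [([406.2, 191.5], 0.61)]
drying_rack []
```

View pics/w1.png

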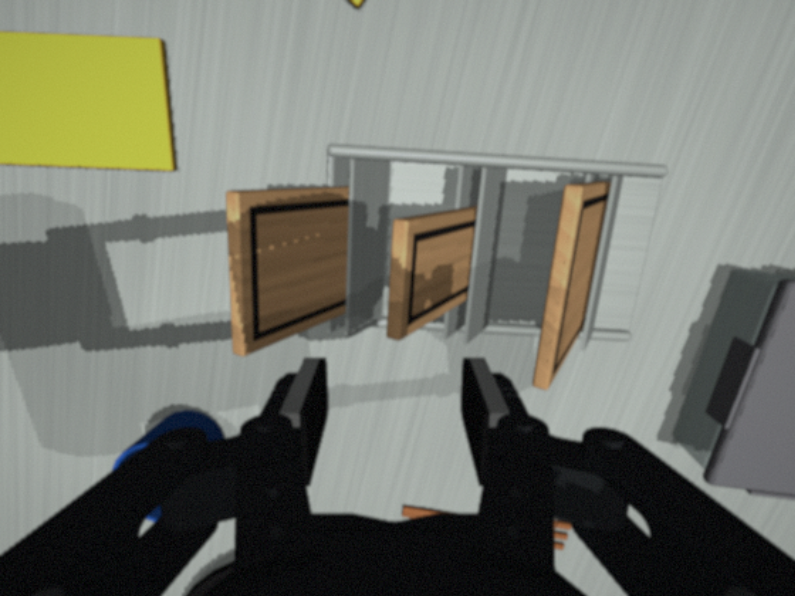

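```bash
python3 - <<'E'
from h import *
W=get_image("wrist")
for n,a,b in (("small",(402,220),(399,336)),("medium",(235,192),(240,353)),("large",(573,185),(543,387))):
    A=ray(W,np.array(a)/1.42,.141);B=ray(W,np.array(b)/1.42,.141);d=A-B
    print(n,(A+B)/2,np.linalg.norm(d),np.degrees(np.arctan2(d[1],d[0])))
yr=np.array([-np.sin(.2278),np.cos(.2278)]);v=[.5509,.2544]
for sx in(-.04,.05,.14):
    x=sx-.07; print(np.array(v)+x*np.array([yr[1],-yr[0]]))
print(totool([.5316,.2491,.142]))
E
```

```text
small [0.5322745  0.25886536 0.141     ] 0.06590559383672202 101.97249524920674
medium [0.44482468 0.24044241 0.141     ] 0.09113930297391688 99.33830117428147
large [0.61842645 0.27171872 0.141     ] 0.11634782205292843 100.81973163597509
[0.44374179 0.22955816]
[0.53141669 0.2498833 ]
[0.61909159 0.27020844]
[ -1.53451787   1.40849964 119.45776342]
```

apply_moves:
  deltas: [45,4,7.5,40,1.5,45,4,7.5,75,1.5,45,4,7.5,100,1.5,45,4,7.5,121,1.5,45,4,7.5,121,1.5,5,4,7.5,121,1.5,5,4,7.5,121,1.5,5,4,7.5,121,1.5,5,4,7.5,121,1.5,5,4,7.5,121,1.5,5,4,7.5,121,1.5]
  squeeze: 25

```text
clock: 3.67
position: [0.5382, 0.2554, 0.1424]
ee_rot: [0.001, 0.633, 0.774, 0.002]
contact_force: [-1.2, 0.2, 6.5]
width: 0.0161
gripper_force: 26.6
```

apply_moves:
  deltas: [5,0,-4,-7,0,5,0,-8,-14,0,5,0,-12,-21,0,5,0,-16,-28,0,5,0,-20,-35,0,5,0,-24,-42,0,5,0,-27,-48,0,5,0,-27,-70,0,5,0,-27,-70,0]

```text
clock: 4.42
position: [0.5104, 0.2495, 0.2134]
ee_rot: [0.0, 0.632, 0.775, 0.001]
contact_force: [0.9, 0.2, 0.0]
width: 0.0094
gripper_force: 26.6
```

```bash
python3 w.py w2 small_lid_mid
```

```text
4.4667 [0.51005412 0.24938927 0.21183577] [-2.50304571e-05  6.32360743e-01  7.74674035e-01  1.72778048e-04] 0.009237731777805175
[0.49631465 0.32123678 0.33800688] [0.1438704  0.98443321 0.09977935 0.015383  ] [324.5868251    0.         277.37599606]
small_lid_mid []
```

View pics/w2.png

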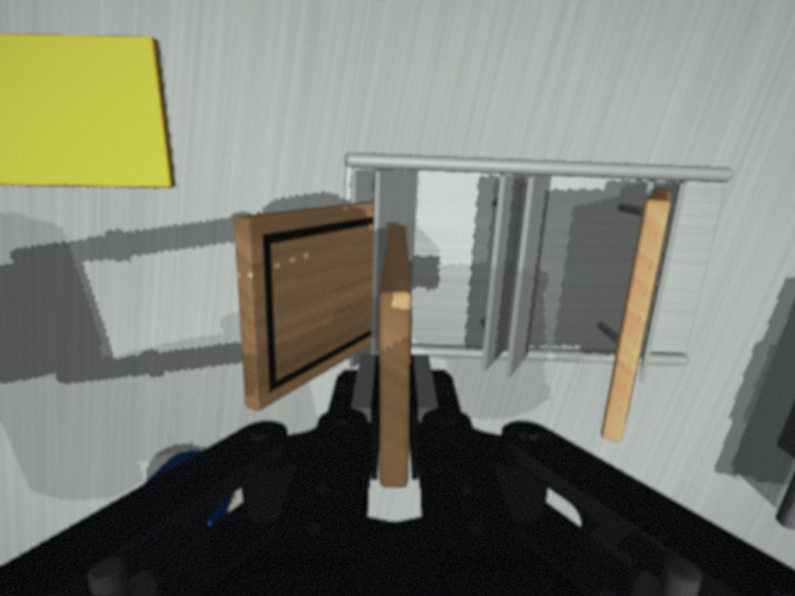

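apply_moves:
  deltas: [5,0,0,-40,0,5,-20,-5,-75,0,5,-490,-132,-80,-36,5,-490,-132,-80,-36,5,-490,-132,-80,-36,5,-490,-132,-80,-36,5,-490,-132,-80,-36,5,-490,-132,-80,-36,5,-490,-132,-80,-36,5,-490,-132,-80,-36,5,-490,-132,-80,-36,5,-490,-132,-80,-36]

```text
clock: 5.52
position: [0.4832, -0.1676, 0.2878]
ee_rot: [-0.002, 0.362, 0.932, 0.0]
contact_force: [1.0, -0.0, -0.3]
width: 0.0095
gripper_force: 26.5
```

apply_moves:
  deltas: [5,0,0,0,0,5,0,0,0,0]

```text
clock: 5.68
position: [0.4837, -0.168, 0.2875]
ee_rot: [-0.003, 0.364, 0.931, 0.0]
contact_force: [-0.2, 0.7, -0.3]
width: 0.0091
gripper_force: 26.5
```

```bash
cat > w3.py <<'E'
from h import *
import sys
s=get_state();print(s["clock"],s["position"],s["ee_rot"],s["contact_force"]); 
for i,P in enumerate([[.4787,-.2575,.107],[.5945,-.2216,.107],[.5056,-.1393,.107]]): print(i+1,totool([P[0],P[1],s["position"][2]]).round(1))
e=rot(s["ee_rot"]).apply([0,1,0]); print("y angle",np.degrees(np.arctan2(e[1],e[0])))
W=get_image("wrist")
P=["pocket1_mouth","pocket2_mouth","pocket3_mouth"]
for q in P: print(q,[(np.round(d["point"]),round(d["score"],2),ray(W,d["point"],.107).round(4)) for d in place_of(q,W)])
E
python3 w3.py
```

```text
5.6833 [ 0.4837413  -0.16799633  0.28750385] [-2.51163528e-03  3.64299453e-01  9.31278402e-01  3.70492277e-04] [-0.22502689  0.72421821 -0.33788228]
1 [-57.  -69.2  -0.2]
2 [-117.7   35.8   -0.6]
3 [ 3.4 35.9 -0. ]
y angle 47.27106464632059
pocket1_mouth [(array([209., 244.]), 0.82, array([ 0.4784, -0.2572,  0.107 ]))]
pocket2_mouth [(array([313., 295.]), 0.69, array([ 0.5946, -0.2176,  0.107 ]))]
pocket3_mouth [(array([320., 184.]), 0.6, array([ 0.5078, -0.1344,  0.107 ])), (array([141., 331.]), 0.4, array([ 0.5001, -0.387 ,  0.107 ]))]
```

apply_moves:
  deltas: [5,-28,-34,0,0,5,-57,-69,0,0,5,-57,-69,0,0,5,-57,-69,0,0,5,-57,-69,15,0,5,-57,-69,30,0,5,-57,-69,43,0,5,-57,-69,43,0]

```text
clock: 6.55
position: [0.4798, -0.2527, 0.2444]
ee_rot: [-0.002, 0.361, 0.933, 0.001]
contact_force: [-1.3, -0.4, -1.0]
width: 0.0091
gripper_force: 27.4
```

```bash
python3 w3.py; python3 w.py w4
```

```text
6.55 [ 0.47977713 -0.25273252  0.24437454] [-0.00237173  0.36107331  0.9325339   0.00098101] [-1.26802241 -0.44569102 -1.00688759]
1 [-2.4 -4.2 -0. ]
2 [-63.8 100.3  -0.3]
3 [ 57.3 101.2   0.3]
y angle 47.66758388779137
pocket1_mouth [(array([270., 203.]), 0.72, array([ 0.4776, -0.2577,  0.107 ]))]
pocket2_mouth []
pocket3_mouth [(array([409., 131.]), 0.62, array([ 0.5073, -0.1367,  0.107 ]))]
6.8 [ 0.48129309 -0.2551818   0.2472208 ] [6.77825900e-04 3.61708649e-01 9.32290934e-01 9.16033336e-05] 0.009474836926891486
[ 0.42790464 -0.20536154  0.37162152] [0.13272955 0.90511667 0.39958409 0.0589851 ] [324.5868251    0.         277.37599606]
```

View pics/w4.png

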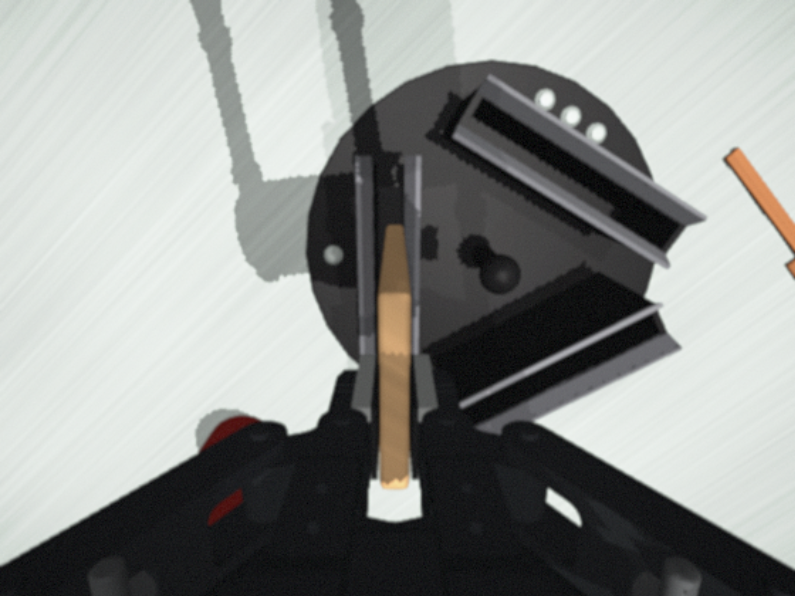

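apply_moves:
  deltas: [5,-2,-3,0,0,5,-2,-3,0,0,5,-2,-3,6,0,5,-2,-3,12,0,5,-2,-3,18,0,5,-2,-3,22,0,5,-2,-3,22,0]

```text
clock: 7.38
position: [0.4794, -0.2589, 0.2228]
ee_rot: [-0.001, 0.362, 0.932, 0.0]
contact_force: [-0.9, 0.1, -1.1]
width: 0.0094
gripper_force: 27.4
```

apply_moves:
  deltas: [5,0,0,2,0,5,0,0,4,0,5,0,0,6,0,5,0,0,6,0]

```text
clock: 7.72
position: [0.4801, -0.2593, 0.2181]
ee_rot: [-0.0, 0.362, 0.932, 0.0]
contact_force: [-1.1, -0.2, -0.4]
width: 0.0091
gripper_force: 27.4
```

apply_moves:
  deltas: [5,0,0,2,0,5,0,0,4,0,5,0,0,6,0,5,0,0,6,0]

```text
clock: 8.05
position: [0.48, -0.2593, 0.2119]
ee_rot: [-0.0, 0.362, 0.932, 0.0]
contact_force: [0.2, -0.6, 0.1]
width: 0.0093
gripper_force: 27.4
```

apply_moves:
  deltas: [5,0,0,2,0,5,0,0,4,0,5,0,0,5,0,5,0,0,5,0]

```text
clock: 8.38
position: [0.4805, -0.2596, 0.2084]
ee_rot: [0.001, 0.362, 0.932, -0.0]
contact_force: [-0.9, 0.7, 7.1]
width: 0.0092
gripper_force: 28.3
```

apply_moves:
  deltas: [5,0,0,-2,0,5,0,0,-2,0,13,0,0,-2,0,16,0,0,-2,0,20,0,0,-2,0,30,0,0,-2,0,36,0,0,-2,0,36,0,0,-2,0]

```text
clock: 9.05
position: [0.4802, -0.2594, 0.2092]
ee_rot: [-0.0, 0.362, 0.932, 0.0]
contact_force: [-0.0, 0.4, 0.1]
width: 0.0361
gripper_force: 0.0
```

apply_moves:
  deltas: [36,0,0,-15,0,36,0,0,-40,0,36,0,0,-80,0,36,0,0,-80,0,36,0,0,-80,0]

```text
clock: 9.47
position: [0.4813, -0.2602, 0.2919]
ee_rot: [0.003, 0.362, 0.932, -0.001]
contact_force: [0.3, 0.7, -0.7]
width: 0.0361
gripper_force: 0.0
```

```bash
python3 w.py w5 small_lid_mid medium_lid_mid; python3 w3.py
```

```text
9.5167 [ 0.48041109 -0.25956902  0.28997156] [ 8.52804140e-04  3.62169843e-01  9.32111712e-01 -1.81958963e-04] 0.03586007968810083
[ 0.42758691 -0.21027501  0.41602855] [0.13504799 0.90505301 0.3988067  0.05995249] [324.5868251    0.         277.37599606]
small_lid_mid []
medium_lid_mid []
9.6167 [ 0.47953043 -0.2589625   0.28808766] [-1.18985302e-03  3.62206887e-01  9.32096898e-01  3.57084703e-04] [-1.12768205 -0.49601667 -0.04233954]
1 [1.6 0.5 0. ]
2 [-59.6 105.2  -0.2]
3 [6.160e+01 1.059e+02 1.000e-01]
y angle 47.52839850249369
pocket1_mouth [(array([278., 185.]), 0.73, array([ 0.4779, -0.2557,  0.107 ]))]
pocket2_mouth [(array([384., 243.]), 0.76, array([ 0.5944, -0.217 ,  0.107 ]))]
pocket3_mouth [(array([394., 124.]), 0.95, array([ 0.5067, -0.1385,  0.107 ]))]
```

View pics/w5.png

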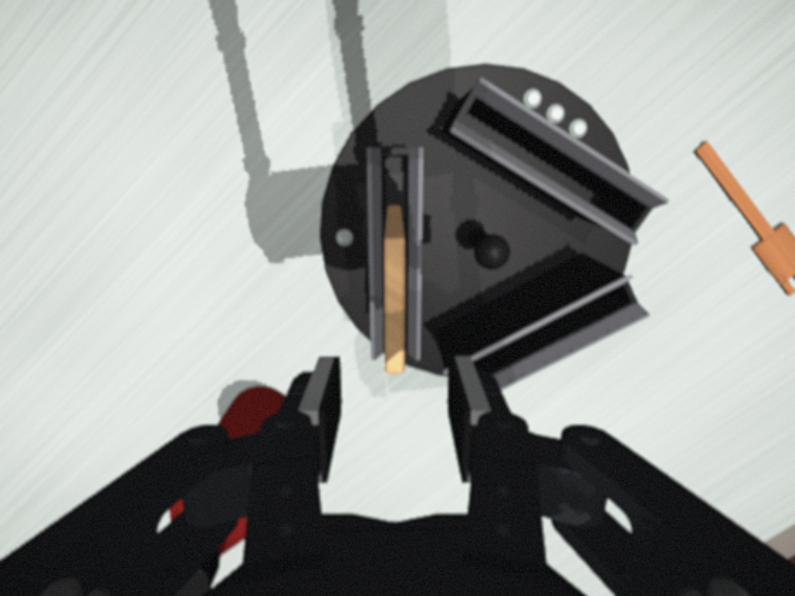

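```bash
python3 - <<'E'
from h import *
class D(dict): pass
K=np.array([[324.5868251,0,277.376],[0,324.5868,209]]);K=np.vstack([get_image("wrist")["K"]])
def W(p,o): return dict(K=K,position=np.array(p),orientation=o)
a=W([0.42758691,-0.21027501,0.41602855],[0.13504799,0.90505301,0.3988067,0.05995249])
def intool(w,p,tcp,q): return rot(q).inv().apply(p-np.array(tcp))*1000
for z in(.195,.205):
    A=ray(a,np.array([395,235])/1.42,z);B=ray(a,np.array([395,372])/1.42,z)
    print("placed",A,B,np.linalg.norm(A-B),"offset pocket y (tool x)",intool(a,(A+B)/2,[.4785,-.2572,z],[0,.362,.932,0]))
b=W([0.49631465,0.32123678,0.33800688],[0.1438704,0.98443321,0.09977935,0.015383])
for z in(.2,.21):
    A=ray(b,np.array([395,292])/1.42,z);B=ray(b,np.array([393,485])/1.42,z)
    print("held",np.linalg.norm(A-B),intool(b,(A+B)/2,[0.5104,0.2495,z],[0,.632,.775,0]))
    for c in((248,218),(258,405)): print("med",c,ray(b,np.array(c)/1.42,.141))
    for c in((659,190),(612,438)): print("lrg",c,ray(b,np.array(c)/1.42,.141))
print(totool([.4497,.237,.29]))
E
```

```text
placed [ 0.45594456 -0.23522131  0.195     ] [ 0.50978283 -0.28436749  0.195     ] 0.07289655017027427 offset pocket y (tool x) [-4.97084192  1.03124416  0.        ]
placed [ 0.45466157 -0.23409266  0.205     ] [ 0.50606404 -0.28101533  0.205     ] 0.06959848979887547 offset pocket y (tool x) [-1.6133667   0.99619218  0.        ]
held 0.07175262872048482 [-3.35115693  0.84853344  0.        ]
med (248, 218) [0.44094209 0.28423586 0.141     ]
med (258, 405) [0.45566803 0.19603409 0.141     ]
lrg (659, 190) [0.6079709  0.33034301 0.141     ]
lrg (612, 438) [0.62854797 0.21266658 0.141     ]
held 0.06655342207799832 [2.18877782 0.83309497 0.        ]
med (248, 218) [0.44094209 0.28423586 0.141     ]
med (258, 405) [0.45566803 0.19603409 0.141     ]
lrg (659, 190) [0.6079709  0.33034301 0.141     ]
lrg (612, 438) [0.62854797 0.21266658 0.141     ]
[357.30475031 345.63901265  -0.9925651 ]
```

apply_moves:
  deltas: [45,357,346,-1,36,45,357,346,-1,36,45,357,346,-1,36,45,357,346,-1,36,45,357,346,-1,36,45,357,346,-1,36,45,357,346,-1,36,45,357,346,-1,36,45,357,346,-1,36,45,357,346,-1,36,45,357,346,-1,36,45,357,346,-1,36]

```text
clock: 10.87
position: [0.4505, 0.227, 0.2902]
ee_rot: [0.0, 0.632, 0.775, -0.0]
contact_force: [0.9, -0.0, 0.6]
width: 0.045
gripper_force: 0.0
```

apply_moves:
  deltas: [45,0,0,0,0]

```text
clock: 10.95
position: [0.45, 0.2321, 0.2899]
ee_rot: [-0.002, 0.63, 0.777, 0.002]
contact_force: [0.1, -0.4, -0.2]
width: 0.0448
gripper_force: 0.0
```

```bash
cat > g.py <<'E'
from h import *
import sys
v=[]
for _ in range(3): get_image("wrist"); v.append(totool([float(a) for a in sys.argv[1:4]]))
s=get_state();e=rot(s["ee_rot"]).apply([0,1,0]); print(s["clock"],np.mean(v,0).round(1),np.std(v,0).round(1),"yang",np.degrees(np.arctan2(e[1],e[0])).round(1))
E
python3 g.py .450 .238 .138
```

```text
11.1 [ 11.3   1.9 151.8] [1.6 0.1 0. ] yang 11.6
```

apply_moves:
  deltas: [45,9,2,40,0,45,9,2,80,0,45,9,2,115,0,45,9,2,140,0,45,9,2,152,0,45,9,2,152,0,5,9,2,152,0,5,9,2,152,0,5,9,2,152,0,5,9,2,152,0,5,9,2,152,0,5,9,2,152,0]
  squeeze: 25

```text
clock: 12.1
position: [0.4527, 0.234, 0.1401]
ee_rot: [0.002, 0.632, 0.775, 0.001]
contact_force: [-0.4, -2.6, 6.2]
width: 0.0173
gripper_force: 25.6
```

Good; slide out as before.

apply_moves:
  deltas: [5,0,-4,-7,0,5,0,-8,-14,0,5,0,-12,-21,0,5,0,-16,-28,0,5,0,-20,-35,0,5,0,-24,-42,0,5,0,-27,-48,0,5,0,-27,-80,0,5,0,-27,-120,0,5,0,-27,-150,0,5,0,-27,-150,0]

```text
clock: 13.02
position: [0.4258, 0.2295, 0.2943]
ee_rot: [0.002, 0.632, 0.775, 0.003]
contact_force: [0.9, -0.0, -0.4]
width: 0.0093
gripper_force: 26.8
```

```bash
python3 g.py .5945 -.2200 .29; python3 w.py w6
```

```text
13.1667 [-473.7   77.5   -0.9] [0.1 0.7 1.6] yang 11.5
13.2167 [0.42285163 0.22820901 0.28673021] [-0.00139564  0.63242708  0.77461556 -0.00218761] 0.009556021572022077
[0.40954204 0.30024066 0.41201062] [0.14456266 0.98433433 0.10014398 0.01259908] [324.5868251    0.         277.37599606]
```

View pics/w6.png

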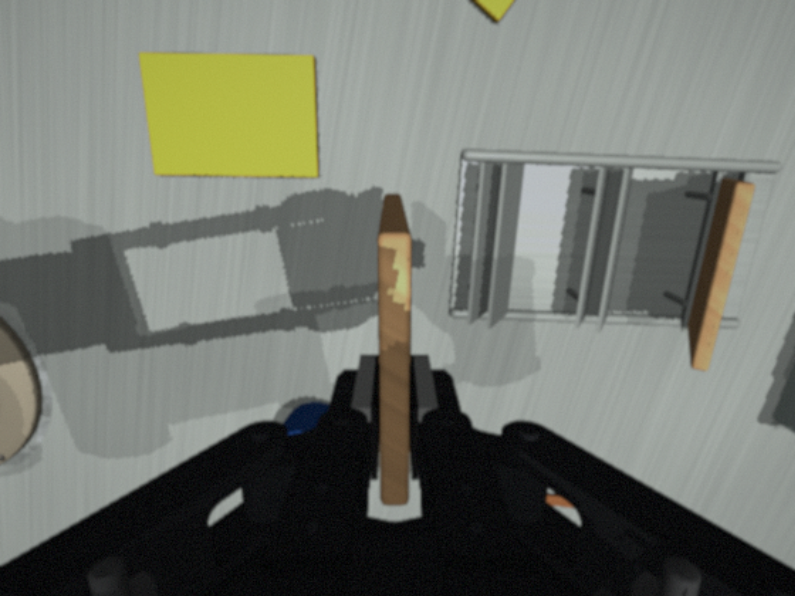

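apply_moves:
  deltas: [5,-474,77,-1,24.3,5,-474,77,-1,24.3,5,-474,77,-1,24.3,5,-474,77,-1,24.3,5,-474,77,-1,24.3,5,-474,77,-1,24.3,5,-474,77,-1,24.3,5,-474,77,-1,24.3,5,-474,77,-1,24.3,5,-474,77,-1,24.3,5,-474,77,-1,24.3,5,-474,77,-1,24.3]

```text
clock: 14.22
position: [0.5949, -0.2246, 0.2859]
ee_rot: [-0.002, 0.782, 0.623, -0.002]
contact_force: [0.2, -0.4, -1.2]
width: 0.0093
gripper_force: 26.8
```

apply_moves:
  deltas: [5,0,0,0,0,5,0,0,0,0,5,0,0,0,0]

```text
clock: 14.47
position: [0.5939, -0.2191, 0.2873]
ee_rot: [-0.003, 0.781, 0.624, -0.001]
contact_force: [0.3, -0.1, -0.9]
width: 0.0092
gripper_force: 26.8
```

```bash
python3 g.py .5945 -.2200 .24; python3 w3.py; python3 - <<'E'
from h import *
w=dict(K=get_image("wrist")["K"],position=np.array([0.40954204,0.30024066,0.41201062]),orientation=[0.14456266,0.98433433,0.10014398,0.01259908])
for z in(.275,.285):
    A=ray(w,np.array([395,235])/1.42,z);B=ray(w,np.array([394,503])/1.42,z)
    print("held",np.linalg.norm(A-B),rot([0,.632,.775,0]).inv().apply((A+B)/2-[.4245,.2287,z])*1000)
E
```

```text
14.6167 [-1.3  0.6 48.5] [0.1 0.2 0.5] yang -12.7
14.6167 [ 0.59446513 -0.21863321  0.28908229] [-7.52250543e-04  7.80878801e-01  6.24682089e-01 -1.39932166e-04] [ 0.60486573 -0.28829142 -0.79002937]
1 [-6.330e+01 -1.044e+02  1.000e-01]
2 [-2.9  0.7 -0. ]
3 [  57.9 -104.1    0.2]
y angle -12.682230372793954
pocket1_mouth [(array([174., 245.]), 0.57, array([ 0.479 , -0.2532,  0.107 ]))]
pocket2_mouth [(array([279., 190.]), 0.62, array([ 0.5965, -0.2197,  0.107 ]))]
pocket3_mouth [(array([164., 128.]), 0.87, array([ 0.5058, -0.1393,  0.107 ]))]
held 0.09676388125853547 [ 2.05583564 -0.66528735  0.        ]
held 0.08970137170573331 [ 7.2402053  -0.63561558  0.        ]
```

apply_moves:
  deltas: [5,-4,1,0,0,5,-4,1,8,0,5,-4,1,16,0,5,-4,1,24,0,5,-4,1,32,0,5,-4,1,32,0]

```text
clock: 15.37
position: [0.594, -0.2238, 0.2544]
ee_rot: [-0.002, 0.781, 0.624, -0.001]
contact_force: [-0.5, -0.6, -1.5]
width: 0.0094
gripper_force: 26.8
```

```bash
python3 w3.py; python3 w.py w7
```

```text
15.3667 [ 0.59399288 -0.22378218  0.254435  ] [-0.00230253  0.78139352  0.62403359 -0.00097325] [-0.48198025 -0.64139896 -1.51417858]
1 [ -58.4 -105.     0.4]
2 [2.2 0.  0. ]
3 [  62.8 -104.9    0.6]
y angle -12.776946286632857
pocket1_mouth [(array([163., 256.]), 0.81, array([ 0.4791, -0.2545,  0.107 ])), (array([269., 364.]), 0.4, array([ 0.5467, -0.3928,  0.107 ]))]
pocket2_mouth [(array([277., 195.]), 0.67, array([ 0.594 , -0.2207,  0.107 ]))]
pocket3_mouth [(array([149., 122.]), 0.81, array([ 0.5062, -0.1378,  0.107 ]))]
15.6167 [ 0.59548397 -0.2244412   0.25781919] [4.32113148e-04 7.81350942e-01 6.24091700e-01 2.61091178e-04] 0.00897941951416847
[ 0.61223863 -0.15293929  0.38210696] [ 0.14408326  0.98333162 -0.10974932 -0.01593822] [324.5868251    0.         277.37599606]
```

View pics/w7.png

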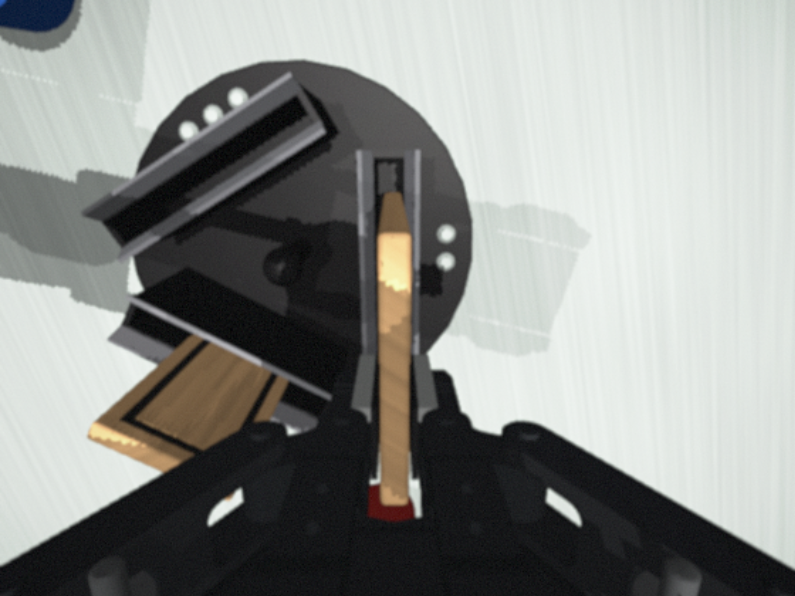

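apply_moves:
  deltas: [5,0,-2,0,0,5,0,-2,7,0,5,0,-2,14,0,5,0,-2,21,0,5,0,-2,28,0,5,0,-2,34,0,5,0,-2,34,0]

```text
clock: 16.2
position: [0.5923, -0.2235, 0.2212]
ee_rot: [-0.002, 0.781, 0.624, -0.001]
contact_force: [-0.6, -0.3, -1.5]
width: 0.0089
gripper_force: 26.8
```

apply_moves:
  deltas: [5,0,0,2,0,5,0,0,4,0,5,0,0,6,0,5,0,0,6,0]

```text
clock: 16.53
position: [0.5932, -0.2239, 0.2171]
ee_rot: [-0.0, 0.781, 0.624, -0.0]
contact_force: [0.3, 0.3, -0.9]
width: 0.0093
gripper_force: 26.8
```

apply_moves:
  deltas: [5,0,0,2,0,5,0,0,4,0,5,0,0,6,0,5,0,0,6,0]

```text
clock: 16.87
position: [0.593, -0.2238, 0.2108]
ee_rot: [-0.0, 0.781, 0.624, -0.0]
contact_force: [-0.6, 0.6, -1.3]
width: 0.0091
gripper_force: 26.8
```

apply_moves:
  deltas: [5,0,0,2,0,5,0,0,4,0,5,0,0,5,0,5,0,0,5,0]

```text
clock: 17.2
position: [0.5931, -0.2238, 0.2059]
ee_rot: [-0.0, 0.781, 0.624, -0.0]
contact_force: [-0.3, -0.6, -1.1]
width: 0.0093
gripper_force: 26.8
```

apply_moves:
  deltas: [5,0,0,2,0,5,0,0,4,0,5,0,0,5,0,5,0,0,5,0]

```text
clock: 17.53
position: [0.593, -0.2238, 0.2009]
ee_rot: [-0.0, 0.781, 0.624, -0.0]
contact_force: [0.4, 0.2, -0.6]
width: 0.0093
gripper_force: 26.8
```

apply_moves:
  deltas: [5,0,0,2,0,5,0,0,4,0,5,0,0,5,0,5,0,0,5,0]

```text
clock: 17.87
position: [0.593, -0.2238, 0.1959]
ee_rot: [-0.0, 0.781, 0.624, -0.0]
contact_force: [-0.0, -0.4, -0.8]
width: 0.0091
gripper_force: 26.8
```

apply_moves:
  deltas: [5,0,0,2,0,5,0,0,4,0,5,0,0,5,0,5,0,0,5,0]

```text
clock: 18.2
position: [0.5933, -0.2238, 0.1914]
ee_rot: [0.0, 0.781, 0.624, 0.0]
contact_force: [0.8, 0.0, -0.4]
width: 0.0093
gripper_force: 26.9
```

apply_moves:
  deltas: [5,0,0,1.5,0,5,0,0,3,0,5,0,0,3,0]

```text
clock: 18.45
position: [0.5937, -0.2238, 0.1893]
ee_rot: [0.001, 0.781, 0.624, 0.001]
contact_force: [-0.2, 1.4, 6.0]
width: 0.0091
gripper_force: 27.6
```

apply_moves:
  deltas: [5,0,0,-2,0,5,0,0,-2,0,13,0,0,-2,0,16,0,0,-2,0,20,0,0,-2,0,30,0,0,-2,0,36,0,0,-2,0,36,0,0,-2,0,36,0,0,-20,0,36,0,0,-50,0,36,0,0,-90,0,36,0,0,-100,0]

```text
clock: 19.45
position: [0.5954, -0.2249, 0.2946]
ee_rot: [0.005, 0.781, 0.624, 0.002]
contact_force: [1.4, -0.2, 1.4]
width: 0.0362
gripper_force: 0.0
```

```bash
python3 g.py .625 .2715 .29; python3 w3.py
```

```text
19.6 [490.5 -80.    0.6] [0.2 0.9 1.5] yang -12.8
19.6 [ 0.59357396 -0.22406403  0.28931869] [1.10886966e-03 7.81364452e-01 6.24073751e-01 5.62737869e-04] [-1.15293126 -0.22961942  0.05582623]
1 [ -58.  -104.6   -0.2]
2 [ 2.6  0.4 -0. ]
3 [  63.2 -104.5   -0.3]
y angle -12.77142305331178
pocket1_mouth [(array([175., 242.]), 0.78, array([ 0.4802, -0.2556,  0.107 ]))]
pocket2_mouth [(array([277., 185.]), 0.79, array([ 0.5951, -0.2203,  0.107 ]))]
pocket3_mouth [(array([163., 121.]), 0.64, array([ 0.5066, -0.1395,  0.107 ]))]
```

apply_moves:
  deltas: [45,490,-81,0,-24.3,45,490,-81,0,-24.3,45,490,-81,0,-24.3,45,490,-81,0,-24.3,45,490,-81,0,-24.3,45,490,-81,0,-24.3,45,490,-81,0,-24.3,45,490,-81,0,-24.3,45,490,-81,0,-24.3,45,490,-81,0,-24.3,45,490,-81,0,-24.3,45,490,-81,0,-24.3]

```text
clock: 20.8
position: [0.6217, 0.2743, 0.2866]
ee_rot: [-0.001, 0.632, 0.775, -0.001]
contact_force: [0.5, -0.5, 0.3]
width: 0.0449
gripper_force: 0.0
```

apply_moves:
  deltas: [45,0,0,0,0,45,0,0,0,0,45,0,0,0,0]

```text
clock: 21.05
position: [0.6221, 0.2716, 0.2868]
ee_rot: [-0.0, 0.632, 0.775, -0.001]
contact_force: [0.6, -0.2, 0.5]
width: 0.045
gripper_force: 0.0
```

```bash
python3 g.py .6235 .2725 .138; python3 - <<'E'
from h import *
W=get_image("wrist")
for q in("large_lid_mid","drying_rack"):print([(d["point"],d["score"],ray(W,d["point"],.0816)) for d in place_of(q,W)])
E
```

```text
21.2 [  1.8   1.7 149.7] [0.2 0.2 0.3] yang 11.4
[([307.5, 187.1], 0.62, array([0.65484968, 0.27253668, 0.0816    ]))]
[([224.3, 166.6], 0.62, array([0.56632472, 0.27657125, 0.0816    ]))]
```

apply_moves:
  deltas: [45,0,2,40,0,45,0,2,80,0,45,0,2,115,0,45,0,2,138,0,45,0,2,150,0,45,0,2,150,0,5,0,2,150,0,5,0,2,150,0,5,0,2,150,0,5,0,2,150,0,5,0,2,150,0,5,0,2,150,0]
  squeeze: 25

```text
clock: 22.35
position: [0.6253, 0.2725, 0.1404]
ee_rot: [0.001, 0.633, 0.775, 0.001]
contact_force: [-1.3, -1.2, 6.2]
width: 0.0167
gripper_force: 26.6
```

apply_moves:
  deltas: [5,0,-4,-7,0,5,0,-8,-14,0,5,0,-12,-21,0,5,0,-16,-28,0,5,0,-20,-35,0,5,0,-24,-42,0,5,0,-27,-48,0,5,0,-27,-80,0,5,0,-27,-120,0,5,0,-27,-150,0,5,0,-27,-150,0,5,0,-27,-150,0]

```text
clock: 23.35
position: [0.597, 0.2668, 0.2905]
ee_rot: [0.0, 0.632, 0.775, 0.0]
contact_force: [-0.1, -0.5, -2.3]
width: 0.0092
gripper_force: 24.7
```

```bash
python3 g.py .5060 -.139 .29; python3 w.py w8
```

```text
23.5 [-379.2 -169.6   -1.9] [0.  0.1 0.6] yang 11.5
23.55 [0.59644703 0.26647457 0.28606655] [-0.00156004  0.63242573  0.774616   -0.00230302] 0.009185338621119149
[0.58300242 0.33841102 0.41078154] [0.1447053  0.9843168  0.10021138 0.01176805] [324.5868251    0.         277.37599606]
```

View pics/w8.png

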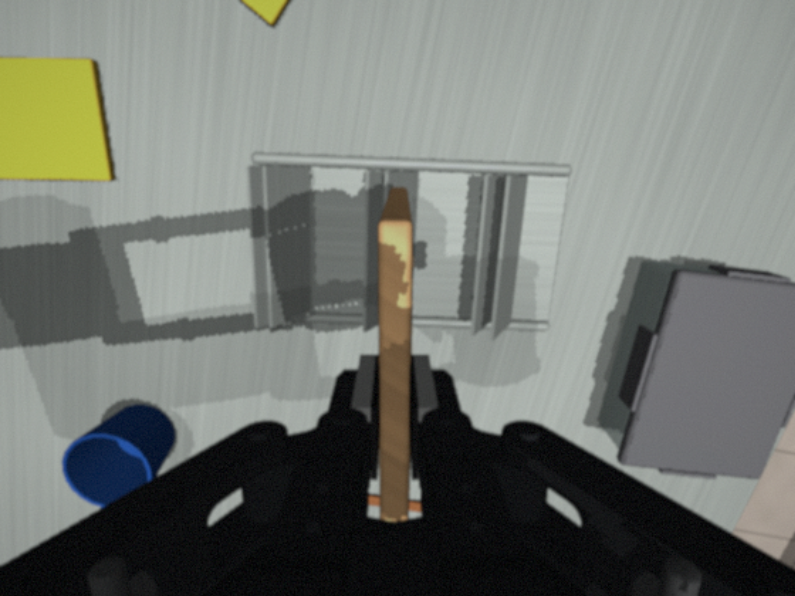

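```bash
python3 - <<'E'
from h import *
K=get_image("wrist")["K"]
def f(p,o,px,tcp,q):
    w=dict(K=K,position=np.array(p),orientation=o)
    for z in(tcp[2]-.013,tcp[2]-.011,tcp[2]-.008): print([ (rot(q).inv().apply(ray(w,np.array(x)/1.42,z)-tcp)*1000)[0].round(1) for x in px])
q=[0,.632,.775,0]
f([0.49631465,0.32123678,0.33800688],[0.1438704,0.98443321,0.09977935,0.015383],[(395,292),(393,485)],[.51005,.24939,.2118],q)
f([0.40954204,0.30024066,0.41201062],[0.14456266,0.98433433,0.10014398,0.01259908],[(395,235),(394,503)],[.42285,.22821,.28673],q)
f([0.58300242,0.33841102,0.41078154],[0.1447053,0.9843168,0.10021138,0.01176805],[(395,220),(394,519)],[.59645,.26647,.28607],q)
E
```

```text
[np.float64(32.2), np.float64(-40.2)]
[np.float64(32.8), np.float64(-38.5)]
[np.float64(33.7), np.float64(-36.1)]
[np.float64(50.4), np.float64(-47.3)]
[np.float64(50.7), np.float64(-45.5)]
[np.float64(51.2), np.float64(-42.9)]
[np.float64(54.9), np.float64(-53.9)]
[np.float64(55.1), np.float64(-52.1)]
[np.float64(55.5), np.float64(-49.3)]
```

apply_moves:
  deltas: [5,-265,-115,-15,84.3,5,-265,-115,-15,84.3,5,-265,-115,-15,84.3,5,-265,-115,-15,84.3,5,-265,-115,-15,84.3,5,-265,-115,-15,84.3,5,-265,-115,-15,84.3,5,-265,-115,-15,84.3,5,-265,-115,-15,84.3,5,-265,-115,-15,84.3,5,-265,-115,-15,84.3,5,-265,-115,-15,84.3]

```text
clock: 24.6
position: [0.5375, -0.0159, 0.302]
ee_rot: [-0.001, 0.989, 0.147, -0.002]
contact_force: [0.1, 0.1, -0.5]
width: 0.0091
gripper_force: 24.6
```

apply_moves:
  deltas: [5,0,0,0,0,5,0,0,0,0]

```text
clock: 24.77
position: [0.5378, -0.0157, 0.3024]
ee_rot: [-0.0, 0.989, 0.151, -0.001]
contact_force: [-1.1, -0.2, -0.9]
width: 0.0095
gripper_force: 24.6
```

```bash
python3 g.py .511 -.1375 .29;python3 w3.py
```

```text
24.9167 [-62.1 108.3  12.8] [0.1 0.  0.1] yang -72.7
24.9167 [ 0.53813729 -0.01564988  0.30292427] [-1.83476105e-04  9.88591974e-01  1.50617618e-01 -4.56566963e-04] [ 0.40996935 -0.12902712 -1.29529498]
1 [-128.8  213.2    0. ]
2 [-7.500e+00  2.134e+02 -1.000e-01]
3 [-67.9 108.4   0. ]
y angle -72.6745698469999
pocket1_mouth [(array([468., 297.]), 0.7, array([ 0.4798, -0.2584,  0.107 ]))]
pocket2_mouth [(array([483., 191.]), 0.75, array([ 0.595 , -0.2161,  0.107 ])), (array([464., 298.]), 0.58, array([ 0.4778, -0.2544,  0.107 ]))]
pocket3_mouth [(array([380., 250.]), 0.8, array([ 0.5041, -0.1411,  0.107 ]))]
```

apply_moves:
  deltas: [5,-31,54,0,0,5,-62,108,0,0,5,-62,108,0,0,5,-62,108,13,0,5,-62,108,28,0,5,-62,108,40,0,5,-62,108,45,0,5,-62,108,45,0,5,-62,108,45,0]

```text
clock: 25.87
position: [0.5113, -0.1372, 0.2586]
ee_rot: [0.0, 0.989, 0.15, 0.0]
contact_force: [-0.1, -0.7, -1.4]
width: 0.0093
gripper_force: 24.6
```

```bash
python3 g.py .511 -.1375 .23;python3 w3.py; python3 w.py w9
```

```text
26.0167 [-0.8  0.  29.2] [0.1 0.  0.1] yang -72.7
26.0167 [ 0.51174148 -0.13719442  0.25931164] [4.53397992e-04 9.88666699e-01 1.50124157e-01 8.31398925e-04] [ 0.51085497  0.27862564 -0.56487709]
1 [-67.3 105.1   0. ]
2 [ 54.  105.2   0.2]
3 [-6.5  0.2 -0. ]
y angle -72.73179831209812
pocket1_mouth [(array([385., 265.]), 0.83, array([ 0.4794, -0.2536,  0.107 ]))]
pocket2_mouth [(array([400., 134.]), 0.6, array([ 0.594 , -0.2188,  0.107 ]))]
pocket3_mouth [(array([279., 207.]), 0.74, array([ 0.5041, -0.1414,  0.107 ]))]
26.2667 [ 0.51128006 -0.13719659  0.25871498] [1.60848393e-04 9.88696644e-01 1.49929360e-01 3.28559538e-04] 0.008992972769655046
[ 0.58177449 -0.11527007  0.38345855] [ 0.11662764  0.79684724 -0.58659445 -0.08567039] [324.5868251    0.         277.37599606]
```

View pics/w9.png

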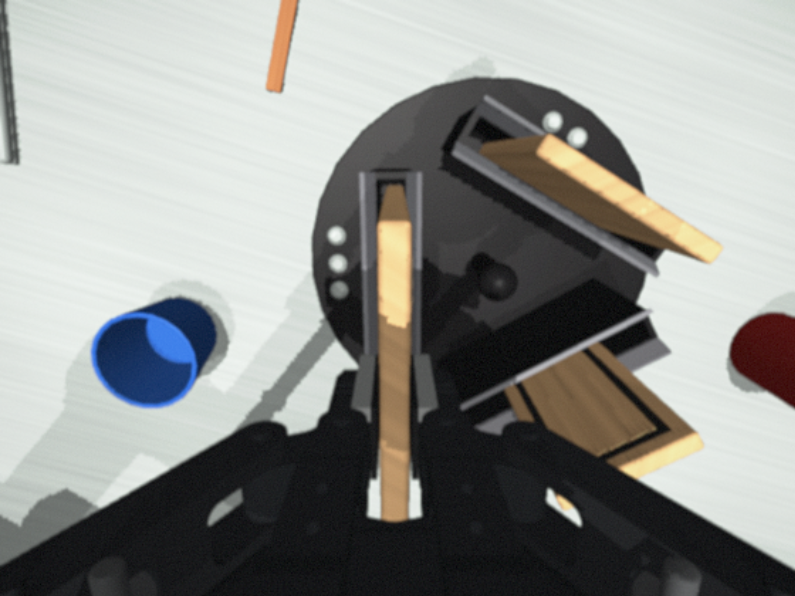

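```bash
python3 - <<'E'
from h import *
w=dict(K=get_image("wrist")["K"],position=np.array([0.58177449,-0.11527007,0.38345855]),orientation=[0.11662764,0.79684724,-0.58659445,-0.08567039])
t=lambda px,z:(rot([0,.9887,.15,0]).inv().apply(ray(w,np.array(px)/1.42,z)-[.5113,-.1372,z])*1000).round(1)
print("lid bottom far",t((395,185),.111),"top far",t((395,220),.2477))
print("pocket outer end",t((390,172),.107),"inner",t((390,180),.107),t((390,172),.118))
E
```

```text
lid bottom far [57.9  0.7  0. ] top far [55.9  0.3  0. ]
pocket outer end [65.1 -2.2  0. ] inner [60.6 -2.2  0. ] [65.4 -2.1  0. ]
```

apply_moves:
  deltas: [5,-4,-2,0,0,5,-4,-2,0,0,5,-4,-2,6,0,5,-4,-2,12,0,5,-4,-2,18,0,5,-4,-2,18,0]

```text
clock: 26.82
position: [0.5057, -0.1361, 0.2385]
ee_rot: [-0.001, 0.989, 0.15, -0.001]
contact_force: [0.4, 0.3, -1.6]
width: 0.0093
gripper_force: 24.7
```

apply_moves:
  deltas: [5,0,0,5,0,5,0,0,10,0,5,0,0,15,0,5,0,0,19,0,5,0,0,19,0]

```text
clock: 27.23
position: [0.5061, -0.1363, 0.2202]
ee_rot: [-0.001, 0.989, 0.15, -0.001]
contact_force: [0.1, -0.1, -1.3]
width: 0.0092
gripper_force: 24.6
```

apply_moves:
  deltas: [5,0,0,2,0,5,0,0,4,0,5,0,0,5,0,5,0,0,5,0]

```text
clock: 27.57
position: [0.5067, -0.1365, 0.2162]
ee_rot: [-0.0, 0.989, 0.15, -0.0]
contact_force: [0.5, -0.6, -1.3]
width: 0.0094
gripper_force: 24.7
```

apply_moves:
  deltas: [5,0,0,2,0,5,0,0,4,0,5,0,0,5,0,5,0,0,5,0]

```text
clock: 27.9
position: [0.5065, -0.1365, 0.211]
ee_rot: [-0.0, 0.989, 0.15, -0.0]
contact_force: [-0.4, 0.2, 0.1]
width: 0.0093
gripper_force: 24.7
```

apply_moves:
  deltas: [5,0,0,2,0,5,0,0,4,0,5,0,0,4,0]

```text
clock: 28.15
position: [0.5065, -0.1364, 0.2069]
ee_rot: [-0.0, 0.989, 0.15, -0.0]
contact_force: [-0.3, 1.2, -1.7]
width: 0.0093
gripper_force: 24.6
```

apply_moves:
  deltas: [5,0,0,2,0,5,0,0,4,0,5,0,0,5,0,5,0,0,5,0]

```text
clock: 28.48
position: [0.5065, -0.1364, 0.202]
ee_rot: [-0.0, 0.989, 0.15, -0.0]
contact_force: [-0.4, -0.2, -0.8]
width: 0.0089
gripper_force: 24.7
```

apply_moves:
  deltas: [5,0,0,2,0,5,0,0,4,0,5,0,0,4,0]

```text
clock: 28.73
position: [0.5064, -0.1364, 0.1979]
ee_rot: [-0.0, 0.989, 0.15, -0.0]
contact_force: [-0.5, 0.4, -1.1]
width: 0.0092
gripper_force: 24.6
```

apply_moves:
  deltas: [5,0,0,2,0,5,0,0,4,0,5,0,0,4,0]

```text
clock: 28.98
position: [0.5064, -0.1364, 0.1939]
ee_rot: [-0.0, 0.989, 0.15, -0.0]
contact_force: [-0.3, 0.6, -1.2]
width: 0.009
gripper_force: 24.6
```

apply_moves:
  deltas: [5,0,0,2,0,5,0,0,4,0,5,0,0,4,0]

```text
clock: 29.23
position: [0.5064, -0.1364, 0.1899]
ee_rot: [-0.0, 0.989, 0.15, -0.0]
contact_force: [-0.1, 0.5, -0.4]
width: 0.0091
gripper_force: 24.6
```

apply_moves:
  deltas: [5,0,0,2,0,5,0,0,4,0,5,0,0,4,0]

```text
clock: 29.48
position: [0.5065, -0.1364, 0.1859]
ee_rot: [-0.0, 0.989, 0.15, -0.0]
contact_force: [-0.2, 0.9, -1.6]
width: 0.0097
gripper_force: 24.6
```

apply_moves:
  deltas: [5,0,0,2,0,5,0,0,3,0,5,0,0,3,0]

```text
clock: 29.73
position: [0.5066, -0.1365, 0.1831]
ee_rot: [-0.0, 0.989, 0.15, -0.0]
contact_force: [0.5, -0.7, -1.0]
width: 0.0094
gripper_force: 24.7
```

apply_moves:
  deltas: [5,0,0,2,0,5,0,0,3,0,5,0,0,3,0]

```text
clock: 29.98
position: [0.5073, -0.1366, 0.1809]
ee_rot: [0.0, 0.989, 0.15, 0.001]
contact_force: [0.9, 1.1, 2.7]
width: 0.0093
gripper_force: 25.2
```

Contact (about 4 N). Ease off 1 mm and release, then retreat.

apply_moves:
  deltas: [5,0,0,-1,0,5,0,0,-1,0,13,0,0,-1,0,16,0,0,-1,0,20,0,0,-1,0,30,0,0,-1,0,36,0,0,-1,0,36,0,0,-1,0,36,0,0,-20,0,36,0,0,-50,0,36,0,0,-90,0,36,0,0,-110,0]

```text
clock: 30.98
position: [0.5079, -0.137, 0.2943]
ee_rot: [0.001, 0.989, 0.15, 0.002]
contact_force: [0.5, 0.5, -0.2]
width: 0.036
gripper_force: 0.0
```

apply_moves:
  deltas: [36,30,-100,-30,0,36,30,-100,-30,0,36,30,-100,-30,0,36,30,-100,-30,0,36,30,-100,-30,0,36,30,-100,-30,0]

```text
clock: 31.48
position: [0.5056, -0.0326, 0.32]
ee_rot: [0.0, 0.989, 0.15, -0.0]
contact_force: [-0.6, 0.1, -0.3]
width: 0.0363
gripper_force: 0.0
```

```bash
python3 w.py w10 small_lid_mid medium_lid_mid large_lid_mid; python3 - <<'E'
from h import *
import cv2
S=get_image("scene")
cv2.imwrite("pics/s10.png",np.hstack([cv2.resize(S["frame"][130:280,120:300,::-1],(400,333)),cv2.resize(cv2.imread("pics/w10.png"),(400,333))]))
E
```

```text
31.5333 [ 0.50555553 -0.03292846  0.3197785 ] [ 1.85408045e-04  9.88760108e-01  1.49509639e-01 -5.30921121e-04] 0.03594948205281966
[ 0.57617548 -0.01058893  0.44452485] [ 0.11723728  0.79676098 -0.58652994 -0.08608133] [324.5868251    0.         277.37599606]
small_lid_mid [([479.3, 271.8], 0.59)]
medium_lid_mid [([12.8, 252.6], 0.84), ([480.1, 155.4], 0.82), ([301.8, 28.7], 0.52)]
large_lid_mid [([367.6, 212.2], 0.93)]
```

View pics/s10.png

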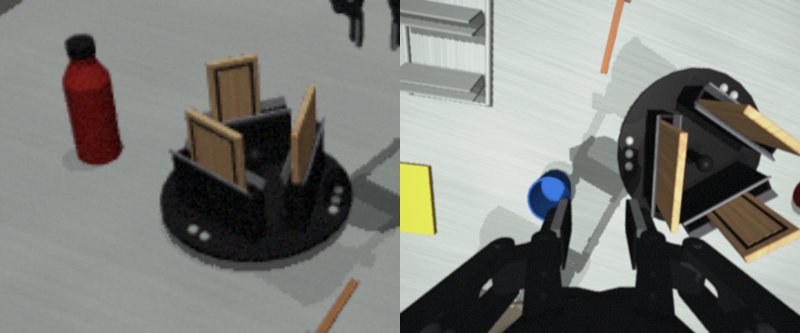

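The picture shows all three lids standing in their stud-matched pockets, the gripper clear, and the bottle, cup and spork undisturbed.

```bash
python3 -c "
from rig import *
print(sign_off())"
```

```text
the job is handed in; nothing more can be done
None
```

All three lids are upright and released in their pockets (smallest in 1, middle-sized in 2, largest in 3), each lowered until its floor was felt at about 4–8 N; I handed the job in at about 31.6 s, and no verdict was shown.

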